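# Change punches and set the dot punch on the next mark

## Robot

A 7-joint arm with a two-finger parallel gripper is mounted at the origin on the work surface. World frame = base frame: x ahead of the robot, y to its left, z up, the work surface at z = 0. Lengths are in m, angles in rad, forces in N, time in s.
With the tool pointing down it reaches from about 0.35 to 0.9 m from the base axis. Payload 19.9 kg.
Tool frame: the origin (TCP) lies midway between the tips of the shut fingers; the grasp point (between the pads) lies grip_point_offset behind it (grip_point_offset is the distance from the TCP to the grasp point, in m); z points along the fingers, y is the line along which they close (so a half turn about z gives the same grasp; the last joint's range is limited). The gripper opens to 94 mm and grips with 3 to 60 N. Pads are 16 mm wide; open, the fingers measure 119 mm over their backs; the gripper's body (75 mm by 177 mm) begins 78 mm behind the grasp point.
Start: joints at [-1.3, 0.417, -0.01, 1.614, 0.005, 1.111, -0.053], TCP at [0.192, 0.595, 0.205] pointing down, gripper open.
Joint ranges: [-2.81, 2.81], [-0.39, 2.02], [-1.27, 1.25], [0.06, 2.57], [-1.19, 4.33], [0.19, 2], [-2.82, 2.82]. Speed limits (rad/s): [1.89, 1.89, 2.39, 2.39, 3.01, 3.01, 3.01].

## Interface

Orientations are given as a unit quaternion [x, y, z, w].
In Python, from cell import * gives the robot as it stands. Calls block until the motion is done:
- move_pose(position, orientation): joint-space move of the TCP to a pose.
- servo_line(position, rot=None, max_speed=0.15): straight line of the TCP; rot=None keeps the orientation; max_speed is the mean speed in m/s.
- set_joints(angles): joint-space move.
- grip(opening, grip_force=None): finger opening in m; grip_force is the grip in N (None keeps the last); returns when the fingers have stopped.
- dwell(seconds).
- solve_ik(position, orientation): joint angles nearest the present ones, or None.
- observe(): the state.
- get_image(name): name is "scene" or "top"; returns (picture, depth): 420x560x3 uint8, blue, green, red; 420x560 float32, m along the optical axis (not along the pixel's ray), 0 where there is no reading.
- get_calibration(name): a dict with "fx", "fy", "cx", "cy" (pixels), "k1" (the pictures are not rectified: a ray, as slopes to the right and down, at radius r is drawn at 1 + k1 r^2 times it, then the intrinsics apply), "world_from_camera" (4x4, takes a point from camera to world coordinates). Camera axes: x right, y up, looking along -z (the intrinsics and any distortion apply to the point x, -y, -z); pixel columns grow to the right and rows downward; lengths in m; the calibration is good to about 2 mm. A picture is of the moment at which its call begins. get_calibration takes no time and is no camera call.
A pose or a line that the arm cannot do raises MotionError and nothing moves.
- sign_off(): hands the job in; it is judged then, once.
The state is a dict: "clock": time; "joint_positions": joint angles; "joint_vel": joint speeds; "tau": joint torques, N m; "tool_pos": TCP position; "orientation": TCP orientation; "force": force on the tool from outside, world axes, zero at the start; "torque": the same for the moment, N m; "width": finger opening in m; "gripper_force": force on a finger pad.
Only numpy, scipy, OpenCV 4.12 (cv2) and the standard library are available. Lean on these libraries where they do the work, as an engineer would, in place of code of your own. Each camera call takes 0.05 s, during which the arm holds its last target. There are 200 camera calls.

## Task

The flat-faced square punch is finished with: put it back, upright and fully home, in its own square slot of the punch stand. Then take the dot punch, the longest one in the stand, and set its point on the scribed cross of the copper sheet in the chaser's bowl, square to the sloping copper and pressed on lightly, ready for the hammer. Finish while still holding it there, and leave everything else on the bench where it is.

Things in the scene. Friction and masses are not known exactly. Their poses are not given: they have to be found in the camera images.
- square_punch_mid (a point): centre of the square punch: blued steel bar, square section 16 x 16 mm, 100 mm long, about 0.19 kg, standing upright on its flat working face on the iron bench plate, whose upper face lies 12 mm above the work surface. z runs along the bar to its bright struck end, x and y along its flats. Its working end is bevelled to a 12 x 12 mm face over the last 6 mm
- square_punch_foot (a point): centre of the square punch's flat working face, its lower end, 50 mm below the centre; axes as above
- square_slot (a point): middle of the mouth of the square slot, 20 x 20 mm, in the top board of the punch stand, sides along the stand's x and y. The board is 12 mm thick, the floor that the punch comes to rest on lies 40 mm below this point. Same axes as the stand: z up, y along its row of slots, x across it. The slots are 42 mm apart; both neighbours, at +42 and -42 mm, are round slots, and the four round slots hold the three round punches in an order that changes, one stays empty
- stand: wooden punch stand, fixed, 62 mm (x) x 216 mm (y), 52 mm high: base board, end blocks and a drilled top board, open between so that the points show. Origin in the centre of its underside, on the bench plate. Slots at y = -84, -42 (the square one), 0, 42 (empty) and 84 mm; the round ones are 14 mm wide. The boards' upper faces are at z = 12 and 52 mm
- dot_punch_mid (a point): centre of the dot punch: round blued steel bar 12 mm thick, 130 mm long, about 0.1 kg, the longest of the three in the stand; it stands point down in a round slot, with a little play, so it may lean a degree or two. z runs along it to its bright struck end
- dot_punch_tip (a point): point of the dot punch, 65 mm below its centre: the last 20 mm taper from 12 mm to a blunt 4 mm end; same axes
- cross (a point): crossing point of the scribed cross (two 18 mm lines) on the face of the copper sheet; z is square to the copper, out of it, and leans 16 degrees (0.28 rad) from the vertical towards the bowl's low side. The cross lies on a scribed circle of 32 mm radius about the sheet's centre, after a run of dots already struck
- bowl: chaser's bowl: heavy cast-iron half ball, 160 mm across, filled with pitch, with a copper sheet 124 mm across bedded in it, parallel to the rim and its face 3.5 mm above it. Origin in the centre of the rim's plane, 92 mm above the bench plate; z is square to the copper, x rises to the bowl's high side. It sits on a soft rubber ring, 146 mm across: it gives straight down about 1 mm for each 4 N of push and comes back up
- liner_punch_mid (a point): centre of the liner punch, round, 12 mm thick, 112 mm long, chisel-ended, upright in the stand; not to be disturbed
- cup_punch_mid (a point): centre of the cup punch, round, 12 mm thick, 96 mm long, upright in the stand; not to be disturbed
- mallet_mid (a point): wooden raising mallet with a pear-shaped head 70 mm thick, lying at the back, 300 mm long; this point is in its handle near the head; not to be disturbed
- copper_blank: flat loose copper disc, 150 mm across, 3 mm thick, origin under its centre; not to be disturbed
- chasing_hammer_mid (a point): chasing hammer, 215 mm long, lying on the plate; a point in the middle of its handle; not to be disturbed
- dividers_mid (a point): steel dividers, 195 mm long, lying on the plate; a point between the legs; not to be disturbed
- flux_tin: round closed tin, 72 mm across, 54 mm high, origin under its centre; not to be disturbed

How it is judged:
On the way, in this order (a step that is already met when the one before it is completed fails the run):
1. the square punch stands fully home in its square slot, let go (horizontal distance between square_punch_foot and square_slot below 0.006 m and z of square_punch_foot in the frame of square_slot below -0.036 m and angle between square_punch_mid's own z axis and vertical below 0.12 rad and contact force between the fingers and square_punch below 0.1 N), for 0.3 s.
2. the dot punch is drawn clear of the stand in the gripper (z of dot_punch_tip in the frame of stand above 0.056 m and contact force between the fingers and dot_punch above 1 N), for 0.1 s.
At the end, for the whole second after the job is handed in: The dot punch is gripped with its point within 5 mm of the cross, its axis within 7 degrees of square to the copper, pressing with 1 to 15 N through the last second; the square punch is upright (within 7 degrees) in its slot, foot within 4 mm of the floor; the rest undisturbed (distance between dot_punch_tip and cross below 0.005 m and angle between the z axis of dot_punch_mid and the z axis of cross, either way round below 0.12 rad and contact force between dot_punch and bowl between 1 and 15 N and contact force between the fingers and dot_punch above 1 N and contact force between the fingers and bowl below 0.1 N and horizontal distance between square_punch_foot and square_slot below 0.006 m and z of square_punch_foot in the frame of square_slot below -0.036 m and angle between square_punch_mid's own z axis and vertical below 0.12 rad); the arm keeps its last pose, push and grip.
It fails at once if the point is rammed into the copper (over 35 N) (contact force between dot_punch and bowl above 35 N).
It fails at once if one of the other two punches is disturbed (by more than 15 mm) (distance of any of liner_punch_mid, cup_punch_mid from where it was at the start of the episode above 0.015 m).
It fails at once if something else on the bench is moved (by more than 20 mm) (distance of any of mallet_mid, copper_blank, chasing_hammer_mid, dividers_mid, flux_tin from where it was at the start of the episode above 0.02 m).
It also fails if it takes over 67 s, if anything falls off the work surface, if the arm or the gripper's body presses on something with over 40 N, if the wrist force passes 120 N, or if a joint passes its speed limit or range.

## Working session

There is one attempt and no reset: what is moved stays moved. The work goes in short steps, each a Python script; the robot and the scene stay as the last script left them, time stands still between calls to the robot, and variables do not carry over. Pictures are saved under pics/ and viewed, at most 10 in all, crops included, and the job is handed in when it is done.

```bash
mkdir -p pics; ls; python3 - <<'E'
from cell import *
import cv2,numpy as np
np.set_printoptions(precision=4,suppress=True)
for n in("scene","top"):
    p,d=get_image(n);cv2.imwrite(f"pics/{n}0.png",p);np.savez(f"pics/{n}0.npz",p=p,d=d)
    c=get_calibration(n);print(n,c)
o=observe();print(o)
print(grip_point_offset if 'grip_point_offset' in globals() else None)
E
```

```text
pics
scene {'fx': 422.82090580420146, 'fy': 422.82090580420146, 'cx': 279.8342175229326, 'cy': 208.3760208784708, 'k1': -0.012601189667605567, 'world_from_camera': array([[-0.5254, -0.6382,  0.5627,  1.1369],
       [ 0.8508, -0.3846,  0.3582,  0.3843],
       [-0.0123,  0.6669,  0.745 ,  0.8812],
       [ 0.    ,  0.    ,  0.    ,  1.    ]])}
top {'fx': 419.7548886029924, 'fy': 419.7548886029924, 'cx': 284.71679488192916, 'cy': 205.7558847252923, 'k1': -0.10513731946661133, 'world_from_camera': array([[ 0.0244,  0.9912, -0.1304,  0.424 ],
       [-0.9993,  0.028 ,  0.0257,  0.0352],
       [ 0.0291,  0.1297,  0.9911,  1.1403],
       [ 0.    ,  0.    ,  0.    ,  1.    ]])}
{'clock': 0.1, 'joint_positions': array([-1.3005,  0.4179, -0.0103,  1.6141,  0.0047,  1.1107, -0.053 ]), 'joint_vel': array([ 0.0013, -0.0014,  0.0006, -0.0024, -0.0005,  0.0011, -0.    ]), 'tau': array([  0.0019, -85.2603,   0.6403, -42.67  ,  -0.0489,   0.0162,
         0.    ]), 'tool_pos': array([0.1917, 0.5945, 0.2049]), 'orientation': array([ 0.1553,  0.9879, -0.0005, -0.    ]), 'force': array([-0.7521, -1.5835, -0.7002]), 'torque': array([-0.0205, -0.0156,  0.0035]), 'gripper_force': 0.0, 'width': 0.09401701939538087}
0.0188
```

View pics/scene0.png

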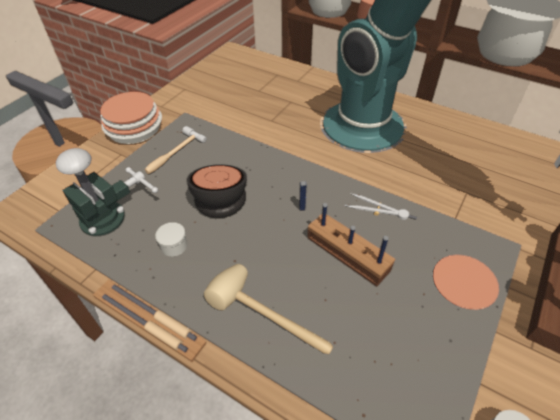

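View pics/top0.png

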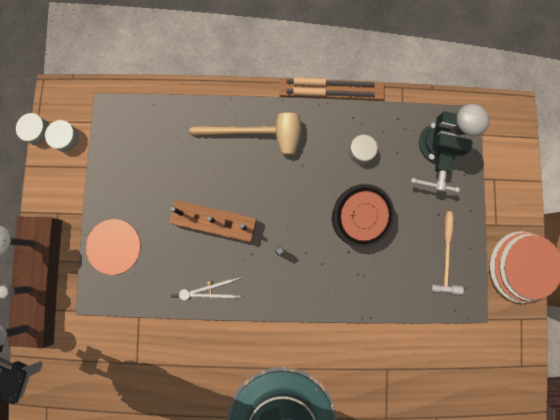

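The square punch is at scene (303,197) and top (285,253). The stand is at scene (350,245) and top (213,222). The bowl is at scene (218,185) and top (364,215). The longest punch looks like the one at the stand's far left end in the top view, (178,211), which is scene (383,250). I'll zoom in on these.

```bash
cat > h.py <<'E'
from cell import *
import cv2,numpy as np
from scipy.spatial.transform import Rotation as R
np.set_printoptions(precision=4,suppress=True)
def ray(n,uv):
    c=get_calibration(n)
    K=np.array([[c['fx'],0,c['cx']],[0,c['fy'],c['cy']],[0,0,1.]])
    q=cv2.undistortPoints(np.array([[uv]],float),K,np.array([c['k1'],0,0,0,0.]))[0,0]
    T=c['world_from_camera'];d=T[:3,:3]@np.array([q[0],-q[1],-1.])
    return T[:3,3],d
def onz(n,uv,z):
    o,d=ray(n,uv);return o+d*(z-o[2])/d[2]
def two(uvs,uvt):
    (a,d),(b,e)=ray("scene",uvs),ray("top",uvt)
    s,t=np.linalg.lstsq(np.c_[d,-e],b-a,rcond=None)[0]
    p,q=a+s*d,b+t*e
    return (p+q)/2,np.linalg.norm(p-q)
def cloud(n,d):
    c=get_calibration(n);K=np.array([[c['fx'],0,c['cx']],[0,c['fy'],c['cy']],[0,0,1.]])
    v,u=np.mgrid[:420,:560];q=cv2.undistortPoints(np.stack([u,v],-1).reshape(-1,1,2).astype(float),K,np.array([c['k1'],0,0,0,0.])).reshape(420,560,2)
    T=c['world_from_camera'];P=np.stack([q[...,0]*d,-q[...,1]*d,-d],-1)
    return P@T[:3,:3].T+T[:3,3]
E
python3 - <<'E'
import cv2,numpy as np
s=cv2.imread('pics/scene0.png');t=cv2.imread('pics/top0.png')
def crop(im,x,y,w,h,f):
    return cv2.resize(im[y:y+h,x:x+w],None,fx=f,fy=f,interpolation=cv2.INTER_CUBIC)
a=crop(t,165,195,135,72,5.926);b=crop(t,330,180,68,70,5)
a=cv2.resize(a,(800,427))
cv2.imwrite('pics/ct.png',a)
c=crop(s,290,170,110,112,5);d=crop(s,183,155,67,62,4)
m=np.zeros((560,800,3),np.uint8);m[:560,:550]=c;m[:248,550:800]=d[:248,:250]
e=cv2.resize(crop(t,335,187,62,62,4),(248,248));m[300:548,550:798]=e
cv2.imwrite('pics/cs.png',m)
E
```

```text
(no output)
```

View pics/ct.png

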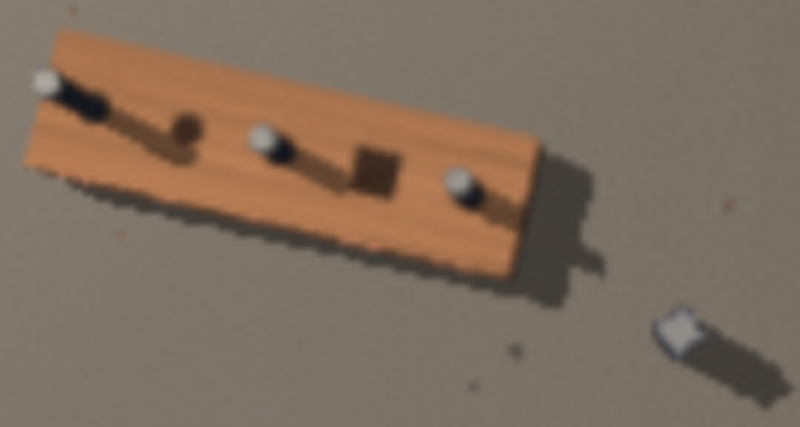

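View pics/cs.png

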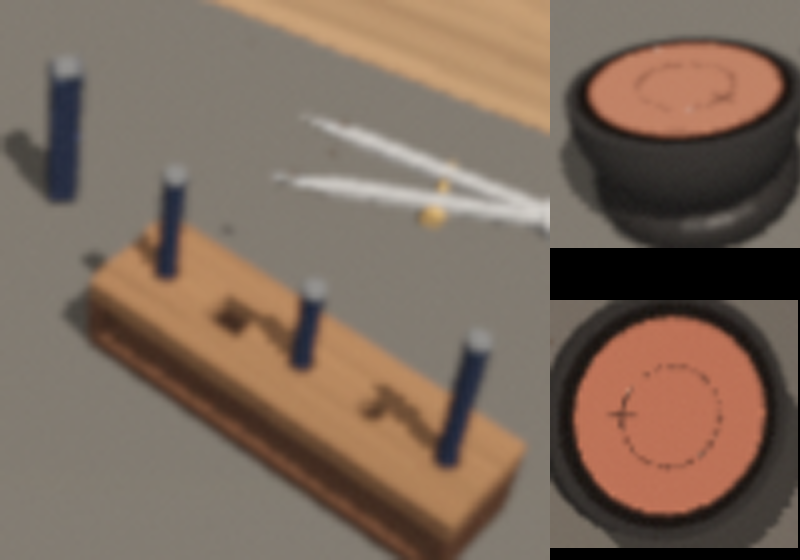

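The top crop shows the square slot at (376,172), the square punch's top as a diamond at (682,333), the dot punch's top at (47,83) and the empty slot at (188,130). In the bowl crops the cross is at about (722,97) in scene and (622,413) in top. Next I'll turn these into positions.

```bash
python3 - <<'E'
from h import *
S=np.load('pics/scene0.npz');T=np.load('pics/top0.npz')
ps,ds,pt,dt=S['p'],S['d'],T['p'],T['d']
Ct,Cs=cloud('top',dt),cloud('scene',ds)
# plate check
for n,C,(u,v) in(('top',Ct,(300,180)),('scene',Cs,(290,250))): print(n,'plate',np.median(C[v-5:v+5,u-5:u+5].reshape(-1,3),0))
f=5.926;ct=lambda x,y:(x/f+165-.42,y/f+195-.42)
cs=lambda x,y:(x/5+290-.4,y/5+170-.4)
print('slot top',onz('top',ct(376,172),.064),'scene',onz('scene',cs(231,317),.064))
print('empty',onz('top',ct(188,130),.064),'sc',onz('scene',cs(376,404),.064))
print('sq top',onz('top',ct(682,333),.112),onz('scene',cs(66,68),.112),two(cs(66,68),ct(682,333)))
print('dot top',two(cs(478,341),ct(47,83)),'mid',two(cs(314,290),ct(264,138)),'right',two(cs(175,175),ct(460,184)))
# stand top face corners by colour + height
hsv=cv2.cvtColor(pt,cv2.COLOR_BGR2HSV)
m=((hsv[...,0]<20)&(hsv[...,1]>90)&(hsv[...,2]>110)).astype(np.uint8); m2=np.zeros_like(m);m2[195:250,160:265]=m[195:250,160:265]
m2=cv2.morphologyEx(m2,cv2.MORPH_CLOSE,np.ones((7,7)))
c=max(cv2.findContours(m2,0,2)[0],key=cv2.contourArea)
w=np.array([onz('top',p[0],.064)[:2] for p in c],np.float32);r=cv2.minAreaRect(w);b=cv2.boxPoints(r);print('stand',r,b)
# square punch top face
g=pt[244:260,272:290];q=(g.min(2)>125).astype(np.uint8)
print(g.min(2))
# copper plane
for n,p,C,bx in(('top',pt,Ct,(330,180,400,250)),('scene',ps,Cs,(185,155,250,205))):
    h=cv2.cvtColor(p,cv2.COLOR_BGR2HSV);m=((h[...,0]<15)&(h[...,1]>100)&(h[...,2]>120)).astype(np.uint8)
    k=np.zeros_like(m);x0,y0,x1,y1=bx;k[y0:y1,x0:x1]=m[y0:y1,x0:x1]
    k=cv2.morphologyEx(k,cv2.MORPH_CLOSE,np.ones((5,5)));c=max(cv2.findContours(k,0,2)[0],key=cv2.contourArea)
    k2=np.zeros_like(k);cv2.drawContours(k2,[c],-1,1,-1);e=cv2.erode(k2,np.ones((5,5)))
    P=C[(e>0)&(C[...,2]>.05)];mu=P.mean(0);nn=np.linalg.svd(P-mu)[2][2];nn*=np.sign(nn[2])
    res=(P-mu)@nn
    print(n,'copper',mu,nn,'tilt',np.degrees(np.arccos(nn[2])),'az',np.degrees(np.arctan2(nn[1],nn[0])),res.std(),len(P), 'ell',cv2.fitEllipse(c))
ut=(352.6,214.9);us=(225.6,178.9)
print('cross',two(us,ut))
E
```

```text
top plate [ 0.6456 -0.0327  0.0135]
scene plate [0.5862 0.0607 0.0113]
slot top [0.5153 0.1518 0.064 ] scene [0.5178 0.1521 0.064 ]
empty [0.5313 0.2343 0.064 ] sc [0.5295 0.2347 0.064 ]
sq top [0.4482 0.0182 0.112 ] [0.4513 0.0194 0.112 ] (array([0.4484, 0.018 , 0.1088]), np.float64(0.00034410346674445787))
dot top (array([0.5401, 0.2753, 0.1513]), np.float64(0.0013103424092472183)) mid (array([0.5236, 0.1929, 0.1169]), np.float64(2.36661943145438e-05)) right (array([0.5057, 0.1099, 0.1324]), np.float64(0.0005694254312131247))
stand ((0.5226009488105774, 0.19337917864322662), (0.21724210679531097, 0.06403666734695435), 78.67366027832031) [[0.4699 0.0932]
 [0.5327 0.0806]
 [0.5753 0.2936]
 [0.5125 0.3062]]
[[102 102 101 102 102 101 102 101 103 102 102 102 102 101 101 102 101 100]
 [102 101 102 101 101 102 101  99 102 100 101 101 101 102 101 101 101 101]
 [101 102 102 102 101 102  99  95  98  99 101 102 102 102 102 101 101 100]
 [101 102 101 101 101 101  94 105 108  94  99 101 102 102 101 100 100 101]
 [101 102 101 101 103 102 107 124 127 115 104 100 102 102 101 100 102 101]
 [102 103
[... 675 characters left out ...]
 102 102 101 102 101 101 101 101  96  92  73  62  58  56  57  56]
 [102 101 101 101 101 102 102 101 102 102 101 101  95  91  74  62  60  57]]
top copper [ 0.5406 -0.1903  0.112 ] [-0.4193 -0.8736  0.2471] tilt 75.6953754429475 az -115.64240062927357 0.02524745084036383 1448 ell ((364.3714904785156, 215.41529846191406), (46.101348876953125, 48.606414794921875), 26.93366813659668)
scene copper [ 0.5459 -0.1884  0.1102] [-0.5128 -0.3837  0.768 ] tilt 39.82660336822453 az -143.1963590258775 0.011440305989717098 608 ell ((216.2803497314453, 176.82638549804688), (22.346773147583008, 47.13078689575195), 86.15428924560547)
cross (array([ 0.5413, -0.1607,  0.1122]), np.float64(0.0004959396518906554))
```

```bash
python3 - <<'E'
from h import *
S=np.load('pics/scene0.npz');T=np.load('pics/top0.npz')
big=cv2.resize(T['p'][240:262,268:294].min(2),None,fx=8,fy=8,interpolation=cv2.INTER_CUBIC)
m=(big>117).astype(np.uint8);c=max(cv2.findContours(m,0,2)[0],key=cv2.contourArea)
w=np.array([onz('top',(p[0]+.5)/8-.5+np.array([268,240]),.112)[:2] for p in c],np.float32)
print('sq',cv2.minAreaRect(w))
for n,D,bx in(('top',T,(330,180,400,250)),('scene',S,(185,155,250,205))):
    C=cloud(n,D['d']);h=cv2.cvtColor(D['p'],cv2.COLOR_BGR2HSV)
    m=((h[...,0]<15)&(h[...,1]>100)&(h[...,2]>120)).astype(np.uint8);k=np.zeros_like(m);x0,y0,x1,y1=bx;k[y0:y1,x0:x1]=m[y0:y1,x0:x1]
    P=C[(k>0)];P=P[(abs(P[:,2]-.108)<.04)];
    for i in range(6):
        A=np.c_[P[:,:2],np.ones(len(P))];s=np.linalg.lstsq(A,P[:,2],rcond=None)[0];r=P[:,2]-A@s;P=P[abs(r)<max(2.5*np.median(abs(r)),.002)]
    nn=np.r_[-s[:2],1];nn/=np.linalg.norm(nn)
    print(n,len(P),'n',nn,np.degrees(np.arccos(nn[2])),'az',np.degrees(np.arctan2(nn[1],nn[0])),'z@cross',s@[.5413,-.1607,1],'ctr',P.mean(0),s@[*P.mean(0)[:2],1],r.std())
for n,u in(('top',(364.37,215.42)),('scene',(216.28,176.83))):print(n,'sheet ctr',onz(n,u,.1074))
def q(yaw): return (R.from_euler('z',yaw,degrees=True)*R.from_euler('x',180,degrees=True)).as_quat()
for y in(78.7,-101.3):
  for p in([.516,.152,.25],[.539,.275,.3],[.4495,.0186,.2],[.5413,-.1607,.3]): print(y,p,solve_ik(p,q(y)))
E
```

```text
sq ((0.4497878849506378, 0.01932859793305397), (0.01278938539326191, 0.012985264882445335), 39.456939697265625)
top 1390 n [-0.2465 -0.1311  0.9602] 16.211518450601414 az -151.99522322129368 z@cross 0.11354940204295638 ctr [ 0.5404 -0.191   0.1092] 0.10919337181879389 0.0011633381287254143
scene 791 n [-0.2461 -0.1313  0.9603] 16.19788440616341 az -151.92754480334258 z@cross 0.11094977892358451 ctr [ 0.5437 -0.1909  0.1074] 0.10744448840479696 0.0009271876244974398
top sheet ctr [ 0.5412 -0.1912  0.1074]
scene sheet ctr [ 0.544  -0.1903  0.1074]
78.7 [0.516, 0.152, 0.25] [-0.83    0.2456  0.5774  1.7941 -0.1463  1.1445 -0.4028]
78.7 [0.539, 0.275, 0.3] [-0.8808  0.333   0.4674  1.5593 -0.1541  1.286  -0.5894]
78.7 [0.4495, 0.0186, 0.2] [-0.7502  0.1202  0.6931  2.0534 -0.0913  0.9975 -0.2083]
78.7 [0.5413, -0.1607, 0.3] [-0.5566  0.361   1.0249  1.6709 -0.3195  1.2912  0.3321]
-101.3 [0.516, 0.152, 0.25] [-0.4467  0.2197  0.1205  1.7821 -0.0288  1.1414  2.6272]
-101.3 [0.539, 0.275, 0.3] [-0.5029  0.3119 -0.0253  1.5458  0.0081  1.284   2.415 ]
-101.3 [0.4495, 0.0186, 0.2] [ 0.8625  0.2339 -1.0822  2.0092  0.2405  1.0339  2.6114]
-101.3 [0.5413, -0.1607, 0.3] [-0.5928  0.3855  1.0866  1.6717 -0.3526  1.3    -2.779 ]
```

The copper plane is tilted 16.2° in both views, which matches the given 16°. The stand size, the slot heights and the 30–32 mm radius to the cross also fit. Now I'll pick up the square punch.

```bash
cat >> h.py <<'E'
def q(yaw): return (R.from_euler('z',yaw,degrees=True)*R.from_euler('x',180,degrees=True)).as_quat()
def st(t=''):
    o=observe();print(t,'t',round(o['clock'],2),'pos',o['tool_pos'],'F',o['force'],'w',round(o['width'],4),'g',round(o['gripper_force'],1));return o
E
python3 - <<'E'
from h import *
P=[.4500,.0190]
grip(.05,25)
move_pose([*P,.17],q(39.5));st('above')
servo_line([*P,.073],max_speed=.12);st('down')
grip(0.0,25);st('gripped')
servo_line([*P,.215],max_speed=.12);st('up')
move_pose([.516,.152,.215],q(78.7));dwell(.3);st('over slot')
for n in("scene","top"):
    p,d=get_image(n);cv2.imwrite(f"pics/{n}1.png",p)
s=cv2.imread('pics/scene1.png')[140:290,270:420];t=cv2.imread('pics/top1.png')[170:270,160:300]
m=np.zeros((400,800,3),np.uint8);m[:,:400]=cv2.resize(s,(400,400),interpolation=2);m[:286,400:]=cv2.resize(t,(400,286),interpolation=2);cv2.imwrite('pics/c1.png',m)
E
```

```text
above t 3.18 pos [0.4502 0.0198 0.17  ] F [-0.0015  0.0958  0.5943] w 0.0502 g 0.0
down t 4.14 pos [0.4504 0.019  0.0735] F [ 0.4716  0.126  -0.2038] w 0.05 g 0.0
gripped t 4.77 pos [0.4501 0.019  0.0731] F [-0.3181  0.1298  3.4631] w 0.016 g 25.0
up t 6.1 pos [0.4497 0.0189 0.2144] F [-0.6235  0.0444 -2.8134] w 0.0159 g 25.0
over slot t 7.04 pos [0.516  0.1515 0.2152] F [-0.475  -0.2221 -2.5718] w 0.0157 g 25.0
```

View pics/c1.png

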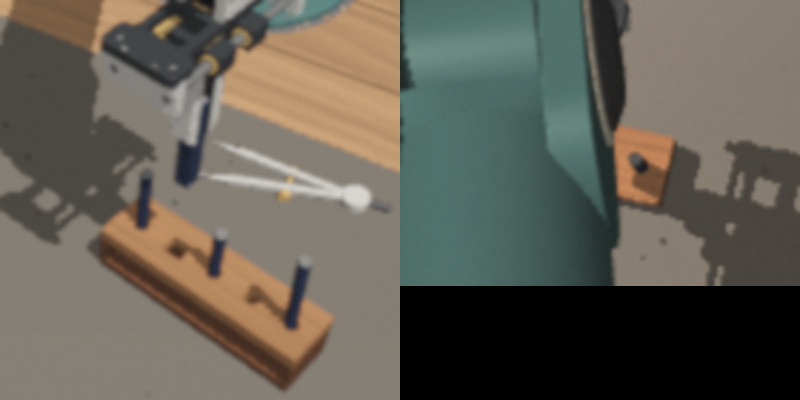

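The punch is held upright over the stand, with its foot at about (188,183) in the crop. I'll lower it to just above the mouth and check again.

```bash
python3 - <<'E'
from h import *
servo_line([.516,.152,.130],max_speed=.12);dwell(.2);st('near')
p,d=get_image('scene');cv2.imwrite('pics/scene2.png',p)
cv2.imwrite('pics/c2.png',cv2.resize(p[190:270,300:400],(800,640),interpolation=2)[:600])
E
```

```text
near t 8.2 pos [0.5163 0.1521 0.1306] F [ 0.1961 -0.0825 -1.9699] w 0.0161 g 25.0
```

View pics/c2.png

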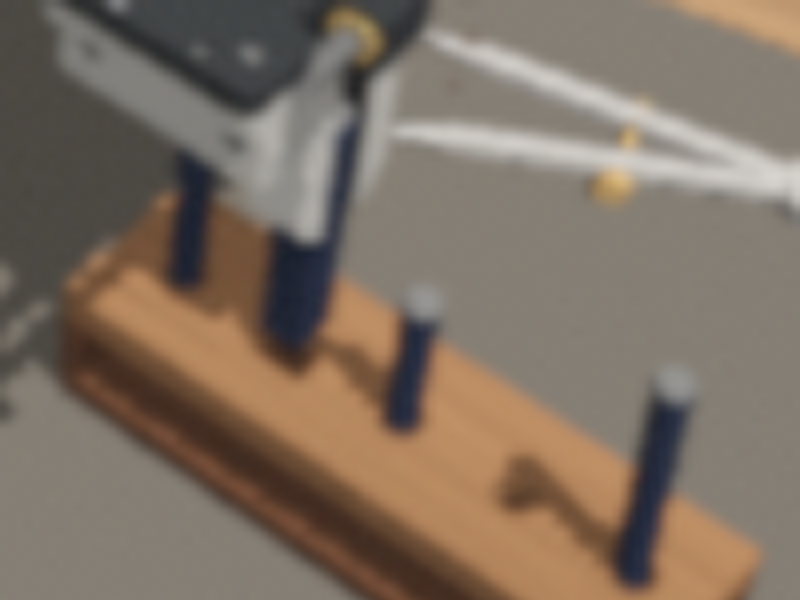

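The foot at about (290,340) sits over the slot at about (287,345). I'll lower it in steps and watch the force.

```bash
python3 - <<'E'
from h import *
for z in (.118,.108,.100,.094,.090,.087,.0855,.0845,.0835):
    servo_line([.516,.152,z],max_speed=.06);o=st(z)
    if o['force'][2]>6 or np.hypot(*o['force'][:2])>8:break
E
```

```text
0.118 t 8.6 pos [0.5157 0.1518 0.1175] F [ 0.8883  0.116  -2.331 ] w 0.016 g 25.0
0.108 t 8.92 pos [0.5158 0.1519 0.1076] F [ 0.4659  0.353  -2.0765] w 0.016 g 25.0
0.1 t 9.2 pos [0.5158 0.1519 0.0996] F [ 0.8627 -0.0122 -1.2075] w 0.0158 g 25.0
0.094 t 9.45 pos [0.5158 0.1519 0.0937] F [-0.0451  0.4687 -2.2602] w 0.0161 g 25.0
0.09 t 9.7 pos [0.5159 0.152  0.0898] F [-0.5683  0.4625 -2.5781] w 0.016 g 25.0
0.087 t 9.95 pos [0.5159 0.152  0.0868] F [ 0.8515  0.0778 -2.5411] w 0.0158 g 25.0
0.0855 t 10.2 pos [0.516  0.152  0.0854] F [ 0.2564  0.6443 -2.3604] w 0.0159 g 25.0
0.0845 t 10.45 pos [0.5163 0.1521 0.085 ] F [-1.5909 -0.9589  8.6867] w 0.0157 g 25.0
```

```bash
python3 - <<'E'
from h import *
grip(.04);dwell(.2);st('rel')
servo_line([.516,.152,.26],max_speed=.2)
move_pose([.5403,.2755,.26],q(78.7));dwell(.1)
S,_=get_image('scene');cv2.imwrite('pics/scene3.png',S)
servo_line([.5403,.2755,.112],max_speed=.15);st('at dot')
grip(0.0,40);st('grip')
servo_line([.5403,.2755,.27],max_speed=.1);dwell(.2);st('up')
a=S;b,_=get_image('scene');cv2.imwrite('pics/scene4.png',b);t,_=get_image('top');cv2.imwrite('pics/top4.png',t)
m=np.zeros((560,800,3),np.uint8);m[:,:400]=cv2.resize(a[150:290,300:400],(400,560),interpolation=2);m[:,400:]=cv2.resize(b[150:290,315:415],(400,560),interpolation=2);cv2.imwrite('pics/c3.png',m)
E
```

```text
rel t 11.23 pos [0.516  0.152  0.0845] F [-0.5101  0.5609  0.0149] w 0.04 g 0.0
at dot t 14.11 pos [0.5408 0.2757 0.1129] F [-0.2654  0.7165  0.9581] w 0.0399 g 0.0
grip t 14.67 pos [0.5404 0.2755 0.1121] F [-0.198   0.0976  2.7489] w 0.0113 g 40.0
up t 16.6 pos [0.5402 0.2754 0.2697] F [ 0.0369  1.0508 -0.5941] w 0.0116 g 40.0
```

View pics/c3.png

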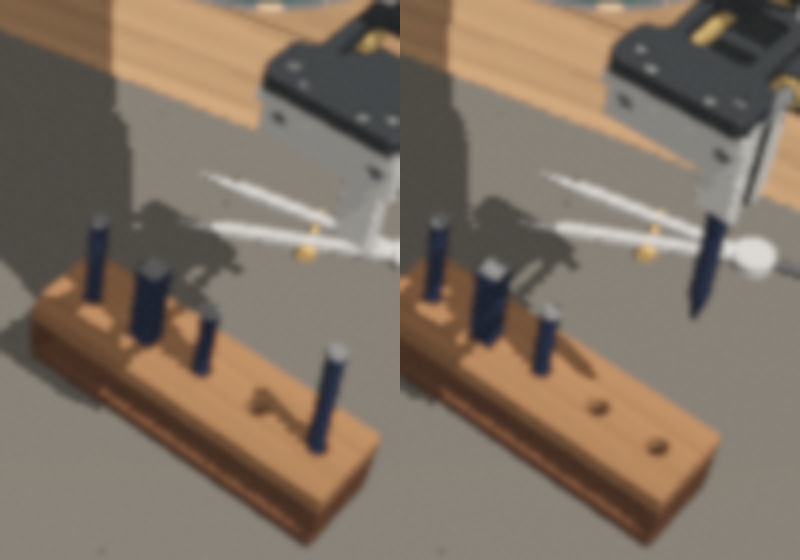

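The square punch stands upright in its slot. The dot punch is gripped and clear, with its tip at crop (695,317). Next I'll hover above the cross.

```bash
cat >> h.py <<'E'
N=np.array([-.2463,-.1312,.9603]);N/=np.linalg.norm(N)
C0=np.array([.5418,-.1607,.1122])
def qn(yaw):
    ax=np.cross([0,0,1],N);return (R.from_rotvec(ax/np.linalg.norm(ax)*np.arccos(N[2]))*R.from_quat(q(yaw))).as_quat()
def uv(n,X):
    c=get_calibration(n);T=c['world_from_camera'];p=T[:3,:3].T@(np.asarray(X)-T[:3,3]);a=np.array([p[0],-p[1]])/-p[2]
    a*=1+c['k1']*(a@a);return np.array([c['fx']*a[0]+c['cx'],c['fy']*a[1]+c['cy']])
E
python3 - <<'E'
from h import *
print('tip expected px',uv('scene',[.5402,.2754,.182]),'seen 388.4,228.9 ->',onz('scene',(388.4,228.9),.182))
lo=np.array([-2.81,-.39,-1.27,.06,-1.19,.19,-2.82]);hi=np.array([2.81,2.02,1.25,2.57,4.33,2,2.82])
for y in range(-180,180,20):
    for L in(.088,.12):
        s=solve_ik(C0+N*L,qn(y))
        if s is not None and L==.088: print(y,np.array(s),'margin',min((s-lo).min(),(hi-s).min()))
E
```

```text
tip expected px [388.0594 228.9457] seen 388.4,228.9 -> [0.5397 0.276  0.182 ]
-180 [-0.2772  0.2512  0.7792  1.9889 -0.5399  0.8771  2.3732] margin 0.4468402576324042
-160 [-0.2431  0.2435  0.737   1.9881 -0.5236  0.8711  2.7073] margin 0.11271380613918947
-140 [ 1.2957  0.3701 -1.0756  1.9434  0.176   0.8142  2.4447] margin 0.1944499461063116
-120 [-0.5082  0.3467  1.0906  1.9938 -0.6948  0.9471 -2.7239] margin 0.09613878192296399
-100 [-0.5782  0.4096  1.2068  1.995  -0.7752  0.9946 -2.3051] margin 0.04320604625821711
-80 [-0.5507  0.3809  1.1586  1.9946 -0.7399  0.9727 -1.9864] margin 0.09140125101318897
-60 [-0.5178  0.3536  1.1055  1.994  -0.7042  0.9523 -1.6684] margin 0.14454402617217843
-40 [-0.5047  0.3442  1.0853  1.9937 -0.6915  0.9454 -1.3305] margin 0.1646587926606793
-20 [-0.5517  0.382   1.1604  1.9946 -0.7412  0.9735 -0.9381] margin 0.08957763394823681
0 [-0.5428  0.3739  1.1456  1.9944 -0.7309  0.9674 -0.5979] margin 0.10440307923801817
20 [-0.5364  0.3683  1.135   1.9943 -0.7237  0.9632 -0.2551] margin 0.11497164031889828
40 [-0.5329  0.3654  1.1294  1.9943 -0.7199  0.9611  0.0907] margin 0.12056897958048451
60 [-0.5344  0.3666  1.1318  1.9943 -0.7215  0.962   0.4411] margin 0.11821473480603317
80 [-0.5505  0.3808  1.1584  1.9946 -0.7397  0.9726  0.806 ] margin 0.09163385867494411
100 [-0.5883  0.4219  1.2257  1.9952 -0.7898  1.0041  1.198 ] margin 0.02431914267244739
120 [-0.4663  0.3206  1.0286  1.993  -0.6578  0.928   1.4323] margin 0.22135462362644387
140 [-0.392   0.2863  0.9262  1.9915 -0.6042  0.903   1.7334] margin 0.32377669342345117
160 [-0.3018  0.2574  0.8099  1.9895 -0.5523  0.8817  2.0354] margin 0.44012425315730164
```

```bash
python3 - <<'E'
from h import *
move_pose([.5403,.12,.30],q(100))
move_pose(C0+N*(.088+.06),qn(140))
servo_line(C0+N*(.088+.015),max_speed=.06);dwell(.3);o=st('hover')
print(C0+N*.103, R.from_quat(o['orientation']).apply([0,0,-1]),N)
t=o['tool_pos']-N*.088
print('tip exp px',uv('scene',t),uv('top',t),'cross px',uv('scene',C0),uv('top',C0))
a,_=get_image('scene');b,_=get_image('top');cv2.imwrite('pics/scene5.png',a);cv2.imwrite('pics/top5.png',b)
m=np.zeros((560,800,3),np.uint8);m[:,:400]=cv2.resize(a[130:214,190:250],(400,560),interpolation=2);m[:400,400:]=cv2.resize(b[180:250,325:395],(400,400),interpolation=2);cv2.imwrite('pics/c5.png',m)
E
```

```text
hover t 20.02 pos [ 0.5165 -0.1742  0.2113] F [-0.544  -0.0021 -0.8587] w 0.0112 g 40.0
[ 0.5164 -0.1742  0.2111] [-0.2466 -0.1313  0.9602] [-0.2463 -0.1312  0.9603]
tip exp px [225.2212 173.8865] [354.5773 215.4998] cross px [225.5899 179.0517] [352.6675 214.6417]
```

View pics/c5.png

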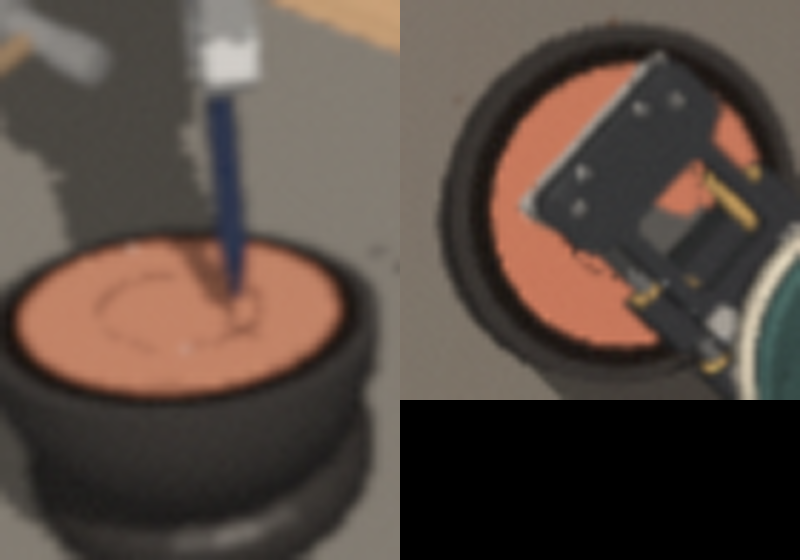

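The tip is at scene (224.8,174.1), against an expected (225.2,173.9). The cross is just below it at about (225.6,178.5), so they line up. I'll press down gently.

```bash
python3 - <<'E'
from h import *
t=C0;print('axis px expected',uv('scene',t+N*.015),uv('scene',t+N*.075),'seen ~',(220/6.667+189.6,95/6.667+129.6),(235/6.667+189.6,297/6.667+129.6))
def F():
    f=[]
    for _ in range(8): dwell(.03);f.append(observe()['force'])
    return np.mean(f,0)
f0=F();h=.103;print('base',f0)
while h>.080:
    h-=.002 if h>.0945 else .0007
    servo_line(C0+N*h,max_speed=.03);f=F()-f0
    if f@N>.8: print(round(h,4),f,f@N)
    if f@N>5: break
dwell(.5);print('end',F()-f0);o=st()
t=o['tool_pos']-N*.088;print('tip',t,uv('scene',t))
a,_=get_image('scene');cv2.imwrite('pics/scene6.png',a)
cv2.imwrite('pics/c6.png',cv2.resize(a[130:214,190:250],(400,560),interpolation=2))
E
```

```text
axis px expected [225.2325 173.9293] [223.7519 152.679 ] seen ~ (222.59835008249587, 143.8492875356232) (224.84823758812058, 174.14777261136942)
base [-0.1218 -0.2315 -0.8495]
0.0874 [-0.2647 -0.1756  1.7163] 1.7363413450059912
0.0867 [-1.6799 -0.5605  3.7257] 4.06501171376578
0.086 [-2.756  -1.2483  5.9649] 6.570497384657599
end [-2.6761 -0.9009  5.8151]
 t 28.91 pos [ 0.5207 -0.1721  0.1949] F [-3.0654 -1.9432  4.6005] w 0.0112 g 40.0
tip [ 0.5423 -0.1606  0.1104] [225.5772 179.689 ]
```

View pics/c6.png

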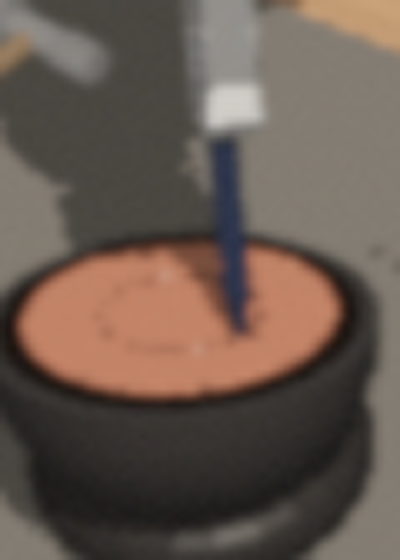

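The tip is at scene (225.6,179.4), on the cross (178.9 at the start, plus about 1.5 mm of sinking). It presses with about 6.5 N along the copper's normal. Handing in.

```bash
python3 - <<'E'
from h import *
print(sign_off())
E
```

```text
the job is handed in; nothing more can be done
None
```

The square punch is back upright and fully home in its slot, and the dot punch is held on the cross, square to the copper and pressed with about 6.5 N; I handed the job in after about 29 s, but the judge's verdict was not shown.

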